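# Set the drip rack's sliding leg to its mark and clamp it

### The job

Widen the drip rack for the tray: push its sliding leg out by the grey post until the red needle stands at the orange mark, and hold it there against its spring with the red cam lever still open. Then, keeping the needle at the mark, squeeze the lever fully closed towards the post, and finish without letting go: fingers still pinching post and lever, needle at the mark. Leave the other things on the bar alone.

Things in the scene. Friction and masses are not known exactly. Their poses are not given: they have to be found in the camera images.
- rack: Extending drip rack, fixed: aluminium frame 170 x 170 mm, 47 mm high, steel wires on top, with a dark guide track (44 mm wide, 10 mm high) and a white ruler strip (ticks 10 mm apart) beside it. Origin on the counter under the track's centre line; frame from x = -120 to +51 mm, track from +50 to +250 mm. +x is the way the leg slides out; z is up.
- leg (a joint): How far the sliding leg is pushed out along the rack's +x, 0 to 0.125 m. A spring draws it back with 40 N per metre out, friction is about 1.2 N: let go near the mark it slides back in, even with the lever closed (the clamp has not set yet), so it has to be held. A flat steel bar with a black carriage that bears post and lever.
- mark (a joint): Where the orange mark stands along the ruler, m. The needle is exactly at the mark when joint leg has the same value. It is stiff: do not push it.
- grip_post (a point): Upright grey grip post on the carriage, 10 mm thick along the sliding direction, 30 mm wide, from 38 to 90 mm above the counter. This point is the centre of its underside, 38 mm above the counter and 16 mm further in than the needle; its +x axis is the sliding-out direction, z up. The pushing face is the one at x = -5 mm; fingertips 55 to 65 mm above the counter clear frame and carriage.
- cam_lever: Red cam lever: paddle 7 mm thick, 28 wide, 46 long; origin on its level hinge across the slide (42 mm above the counter, 6 mm further out than the needle), z along the paddle to its tip. Open: z leans 0.5 rad outward, away from the post. Closed: upright. Friction about 2 N at the tip; stays where left. Span along the slide, post's inner face to paddle's outer face: 52 mm open, 30.5 closed.
- lever_tip (a point): Middle of the paddle's free end: 82 mm above the counter when open, 88 mm when closed.
- leg_index (a point): Tip of the red needle on the leg's carriage, over the ruler, 16 mm above the counter, 36 mm to the rack's -y side of the track's centre line. The carriage is 50 x 36 mm, its top 40 mm above the counter; a cross foot, 164 mm wide and 34 mm high, stands 31 mm further out than the needle.
- mark_tip (a point): Tip of the orange mark (a 12 mm wide orange rider with a 4 mm wide tongue) on the ruler; x axis along the sliding-out direction. Needle and tip agree when they stand at the same place along the slide (they differ 4 mm in height).
- mate_cup: Stainless mate cup, 84 mm across, 85 mm high; bystander. Origin under its centre.
- brush_holder: Steel bombilla brush holder, 64 mm foot, 158 mm high; bystander. Origin under its centre.
- canister: Orange canister with a white twist cap, 86 mm across, 106 mm high; bystander. Origin under its centre.
- spoon_rest: Blue ceramic spoon rest, 110 mm across, 22 mm high; bystander. Origin under its centre.
- tray: Aluminium tray, 150 x 220 x 22 mm; bystander. Origin under its centre.

How it is judged:
By the outcome, as a careful person would: the job done as asked, in the order asked, and still so for the second after the job is handed in, while the arm keeps its last pose, push and grip.
It also fails if it takes over 48 s, if anything falls off the work surface, if the arm or the gripper's body presses on something with over 40 N, if the wrist force passes 120 N, or if a joint passes its speed limit or range.

### The arm

A 6-joint arm with a two-finger parallel gripper is mounted at the origin on the work surface. World frame = base frame: x ahead of the robot, y to its left, z up, the work surface at z = 0. Lengths are in m, angles in degrees, forces in N, time in s.
With the tool pointing down it reaches from about 0.4 to 0.825 m from the base axis. Payload 7 kg.
Tool frame: the origin (TCP) lies on the centre line of the jaws, within the pads' length; the fingertips stand 11 mm ahead of it and the grasp point (between the pads) lies 8 mm behind it; z points along the fingers, y is the line along which they close (so a half turn about z gives the same grasp; the last joint's range is limited). The gripper opens to 88 mm and grips with 3 to 60 N. Pads are 19 mm wide; open, the fingers measure 130 mm over their backs; the gripper's body (78 mm by 193 mm) begins 47 mm behind the grasp point.
Start: joints at [79.876, 20.546, 0.682, 0, -70.136, -16.507], TCP at [0.303, 0.603, 0.238] pointing down, gripper open.
Joint ranges: [-176.03, 176.03], [-82.01, 121.73], [-58.28, 71.71], [-173.87, 95.51], [-174.79, -0.11], [-173.66, 173.66]. Speed limits (degrees/s): [136.94, 136.94, 172.46, 180, 180, 180].

### API

Orientations are given as [roll, pitch, yaw] about the fixed x, y, z axes, in that order (R = Rz(yaw) Ry(pitch) Rx(roll)).
In Python, from plant import r, capture, camera_model, job gives the robot as it stands.
- The arm moves only by the tool drive_tool, never from a script. Its argument "increments" is a list that holds one entry, the list of rows, each a list of 5 numbers: the gripper's target within -1 to 1 (fully open at 1, half-way at 0, shut at -1), then the shift along the tool's x, y, z scaled (see below), then the turn about the tool's z scaled (see below). In form: [[[gripper, tx, ty, tz, roll], ...]]. A call has 1 to 5 rows; each row is the pose to reach, as a shift and turn from the pose commanded when the call began, along the tool's axes at that moment, turning the shorter way round; what a row does not reach only later rows make up. The controller multiplies each number of a shift by 120 mm and each number of a turn by 360 degrees. A row lasts 1/8 s, in which the tool goes at most 62.5 mm and 10.7 degrees, less where a joint would pass 70% of its speed; a pose out of reach is approached as far as the arm can. A call with a number of a shift or a turn outside -1 to 1 is refused whole. A call with a gripper value outside its range is refused whole. The fingers move at their own pace and stop on an object; "squeeze" is the grip in N (left out, the last holds). Time passes only in rows, so rows that repeat a pose let the fingers close. It gives the time, the measured TCP pose, the force, the opening and the grip force at its end, in the units of the state.
- r.get_state(): the state, without advancing time (a new reading comes with each control period).
- capture(name): name is "scene" or "top"; returns the picture (384x512x3 uint8, red, green, blue); there is no depth.
- camera_model(name): a dict with "camera_matrix" (3x3 intrinsics, pixels), "rvec" (rotation vector, rad) and "tvec" (3), from world to camera coordinates, as OpenCV has them. Camera axes: x right, y down, z forward; pixel columns grow to the right and rows downward; lengths in m; the calibration is good to about 2 mm. A picture is of the moment at which its call begins. camera_model takes no time and is no camera call.
- job.close_job(): hands the job in; it is judged then, once.
The state is a dict: "time_s": time; "joints": joint angles; "qd": joint speeds; "joint_torque": joint torques, N m; "tcp_pos": TCP position; "eef_rot": TCP orientation; "contact_force": force on the tool from outside, world axes, zero at the start; "moment": the same for the moment, N m; "gripper_width": finger opening in m; "gripper_force": force on a finger pad.
Only numpy, scipy, OpenCV 4.12 (cv2) and the standard library are available. Lean on these libraries where they do the work, as an engineer would, in place of code of your own. Each camera call takes 0.05 s, during which the arm holds its last target. There are 200 camera calls.

## Working session

There is one attempt and no reset: what is moved stays moved. The work goes in short steps, Python scripts to look and compute and a tool call to move; the robot and the scene stay as the last step left them, time stands still between calls to the robot, and variables do not carry over. Pictures are saved under pics/ and viewed, at most 10 in all, crops included, and the job is handed in when it is done.

Besides the shell and the picture viewer there is one more tool, called after "Emit:" as name(argument=value, ...), one argument or row to a line, values as JSON. drive_tool: Moves the arm, as the interface text tells. Its arguments: {"type":"object","properties":{"increments":{"type":"array"},"squeeze":{"type":"number"}},"required":["increments"]}

```bash
mkdir -p pics
python3 - <<'E'
from plant import r,capture,camera_model
import cv2
for n in("scene","top"):
    cv2.imwrite(f"pics/{n}0.png",cv2.resize(capture(n)[:,:,::-1],(800,600),interpolation=cv2.INTER_CUBIC))
    m=camera_model(n);print(m)
print(r.get_state())
E
```

```text
{'camera_matrix': array([[405.99096279,   0.        , 264.50948099],
       [  0.        , 405.99096279, 194.28990158],
       [  0.        ,   0.        ,   1.        ]]), 'rvec': array([ 0.91226096,  2.38998652, -1.19924027]), 'tvec': array([ 0.45251596, -0.15567982,  1.72161517])}
{'camera_matrix': array([[389.43135806,   0.        , 251.2946104 ],
       [  0.        , 389.43135806, 182.61398516],
       [  0.        ,   0.        ,   1.        ]]), 'rvec': array([ 2.14017254, -2.18120708,  0.10682978]), 'tvec': array([-0.03167169,  0.57554401,  1.44603857])}
{'time_s': 0.1, 'joints': array([ 7.98762596e+01,  2.05861291e+01,  6.40850569e-01, -1.83067797e-02,
       -7.01383228e+01, -1.65075989e+01]), 'qd': array([-0.03492425, -0.08250002,  0.10737587,  0.01820293, -0.06384707,
        0.00674198]), 'joint_torque': array([-1.32671536e-03, -5.84167349e+01,  2.93748307e+01,  7.01542631e+00,
        1.01389736e-02, -5.25039673e-05]), 'tcp_pos': array([0.30239056, 0.6030038 , 0.23674205]), 'eef_rot': array([ 1.79914954e+02, -7.25555280e-03, -2.66375663e+01]), 'contact_force': array([-1.51705458,  0.26252061,  0.18337695]), 'moment': array([ 0.03839648, -0.03320392, -0.01923947]), 'gripper_force': 0.0, 'gripper_width': 0.08779087339865395}
```

View pics/top0.png

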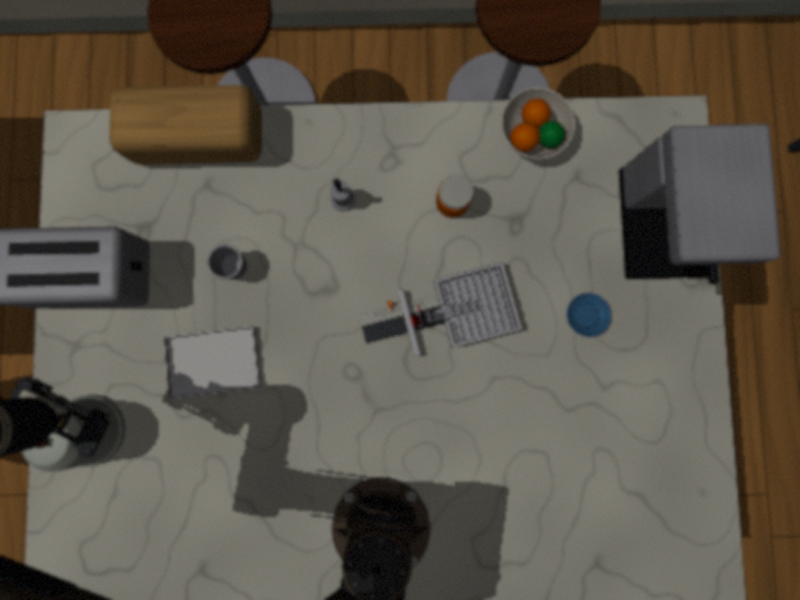

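View pics/scene0.png

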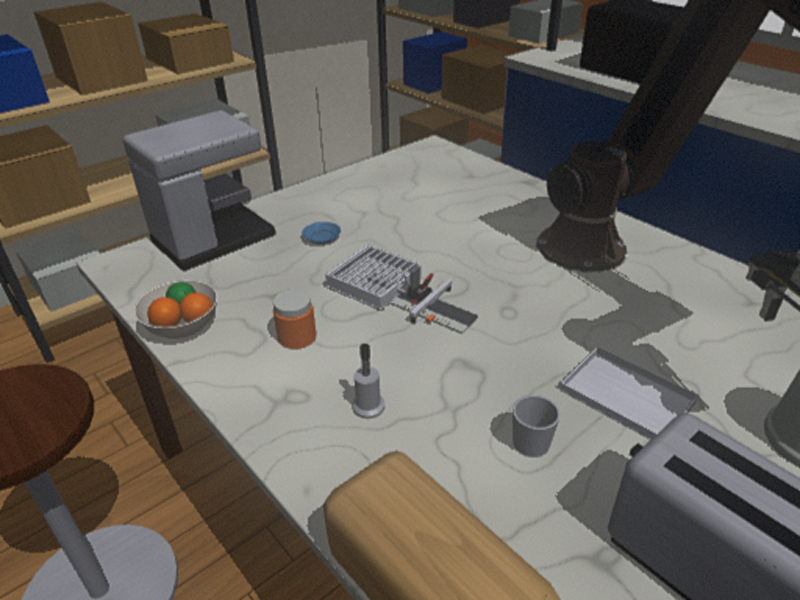

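The top picture shows the rack frame at about (480,305), with the leg sliding left and slightly down. The orange mark is near (390,303) and the red lever near (415,320). The scene view has the lever at (425,282) and the mark at (430,318). I'll crop closer.

Run:
```python
from plant import capture
import cv2,numpy as np
for n,(u,v) in dict(scene=(200,150),top=(225,160)).items():
    im=np.mean([capture(n)[v:v+75,u:u+120].astype(float) for _ in range(4)],0)
    im=np.clip(255*(im/255)**.7,0,255).astype('uint8')
    cv2.imwrite(f"pics/{n}1.png",cv2.resize(im[:,:,::-1],(800,500),interpolation=cv2.INTER_CUBIC))
```

```text
(no output)
```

View pics/top1.png

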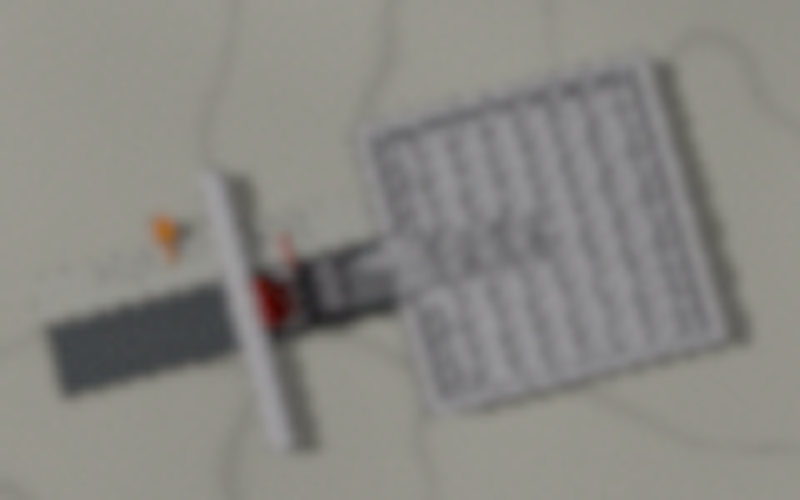

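View pics/scene1.png

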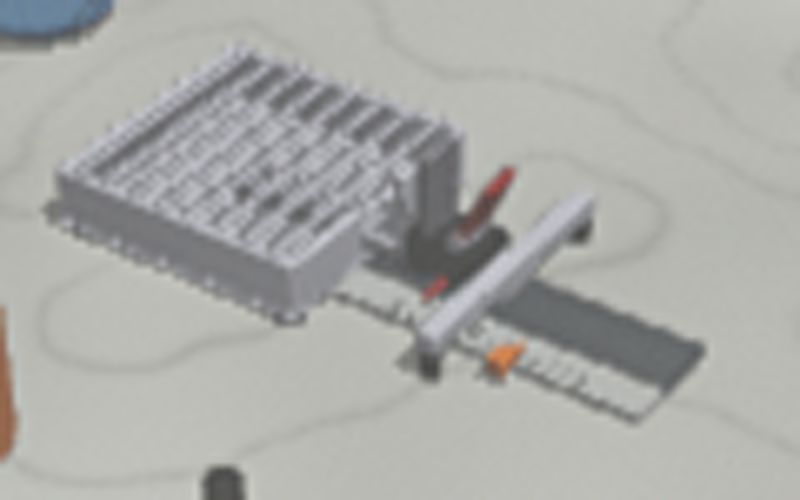

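Top crop (×6.67): frame corners at (362,133), (432,414), (655,60) and (730,340), track end at (48,328) and (65,396), needle tip at (284,236), mark tongue tip at (174,260). Scene crop: frame corners at (290,268), (62,178), (462,130) and (240,45), needle at (428,298), mark at (518,350). Next I fit the rack pose to these points.

```bash
cat > fit.py <<'E'
import numpy as np,cv2
from scipy.optimize import least_squares
from plant import camera_model
CM={n:camera_model(n) for n in("scene","top")}
def proj(n,P):
    m=CM[n];return cv2.projectPoints(np.array(P,float).reshape(-1,3),m["rvec"],m["tvec"],m["camera_matrix"],None)[0][:,0]
def world(p,P):
    c,s=np.cos(p[2]),np.sin(p[2]);P=np.atleast_2d(P)
    return np.c_[p[0]+c*P[:,0]-s*P[:,1],p[1]+s*P[:,0]+c*P[:,1],P[:,2]]
E
python3 - <<'E'
from fit import *
R=[(.051,-.085,.047),(.051,.085,.047),(-.12,-.085,.047),(-.12,.085,.047),(.25,-.022,.01),(.25,.022,.01)]
T=np.array([(362,133),(432,414),(655,60),(730,340),(48,328),(65,396),(284,236),(174,260)])/6.667+[225,160]
S=np.array([(290,268),(462,130),(62,178),(240,45),(665,388),(705,350),(428,298),(518,350)])/6.667+[200,150]
def res(p):
    P=R+[(p[3],-.036,.016),(p[4],p[5],p[6])]
    W=world(p,P)
    return np.r_[(proj("top",W)-T).ravel(),(proj("scene",W)-S).ravel(),(p[6]-.012)*200,(p[3:]*0)]
s=least_squares(res,[.45,-.15,1.6,.12,.18,-.04,.012])
p=s.x;print(p.round(4),np.degrees(p[2]));print(s.fun[:32].reshape(2,-1,2).round(1))
print("gap",p[4]-p[3])
print("post",world(p,[(p[3]-.016,0,.06)]),"postfinal",world(p,[(p[4]-.016,0,.06)]))
# axis check: base->camera for mark
E
```

```text
[ 0.5139 -0.2097  1.8014  0.1054  0.1685 -0.0386  0.0081] 103.2104115452441
[[[-2.  -1. ]
  [-0.8  1. ]
  [-1.9 -1.2]
  [-1.   0.7]
  [-1.6 -0.4]
  [-1.4  0.6]
  [-1.3  0.4]
  [-0.9  0.3]]

 [[-0.6 -1.9]
  [ 0.2 -2.2]
  [-2.  -3.4]
  [-0.9 -2.5]
  [-1.1 -1.2]
  [-0.8 -1.7]
  [-1.2 -1. ]
  [-0.8 -0.7]]]
gap 0.0630654129633772
post [[ 0.49350309 -0.12265753  0.06      ]] postfinal [[ 0.47909089 -0.06126099  0.06      ]]
```

Emit:
drive_tool(
  increments=[
    [[1,1,1,0,0],[1,1,1,0,0],[1,1,1,0,0]],
  ],
  squeeze=25,
)

```text
time_s: 0.88
tcp_pos: [0.3564, 0.4401, 0.2378]
eef_rot: [-180.0, 0.0, -26.6]
contact_force: [0.7, 0.6, -1.2]
gripper_width: 0.0874
gripper_force: 0.0
```

Emit:
drive_tool(
  increments=[
    [[1,1,1,0,0],[1,1,1,0,0],[1,1,1,0,0]],
  ],
)

```text
time_s: 1.25
tcp_pos: [0.4098, 0.279, 0.238]
eef_rot: [-180.0, -0.0, -26.7]
contact_force: [1.0, 1.0, 0.3]
gripper_width: 0.0878
gripper_force: 0.0
```

Emit:
drive_tool(
  increments=[
    [[1,1,1,0,0],[1,1,1,0,0],[1,1,1,0,0]],
  ],
)

```text
time_s: 1.62
tcp_pos: [0.4633, 0.118, 0.238]
eef_rot: [-179.9, -0.0, -26.7]
contact_force: [0.6, 0.4, -0.3]
gripper_width: 0.0878
gripper_force: 0.0
```

Emit:
drive_tool(
  increments=[
    [[1,1,1,0,0],[1,1,1,0,0],[1,1,1,0,0]],
  ],
)

```text
time_s: 2.0
tcp_pos: [0.5169, -0.0432, 0.2379]
eef_rot: [-180.0, -0.0, -26.7]
contact_force: [0.0, 0.9, -0.8]
gripper_width: 0.0875
gripper_force: 0.0
```

Emit:
drive_tool(
  increments=[
    [[1,0.02,0.56,0,-0.11],[1,0.02,0.56,0,-0.11],[1,0.02,0.56,0,-0.11],[1,0.02,0.56,0,-0.11],[1,0.02,0.56,0,-0.11]],
  ],
)

```text
time_s: 2.62
tcp_pos: [0.4885, -0.1021, 0.2377]
eef_rot: [-180.0, -0.0, 12.9]
contact_force: [-0.4, 0.1, -0.6]
gripper_width: 0.0881
gripper_force: 0.0
```

Emit:
drive_tool(
  increments=[
    [[1,0,0,0.4,0],[1,0,0,0.85,0],[1,0,0,0.85,0],[1,0,0,0.85,0]],
  ],
)

```text
time_s: 3.12
tcp_pos: [0.4898, -0.102, 0.1373]
eef_rot: [179.9, -0.1, 12.9]
contact_force: [1.1, -0.1, 0.4]
gripper_width: 0.0874
gripper_force: 0.0
```

```bash
cat >> fit.py <<'E'
def snap(name,u,v,f):
    from plant import capture
    im=np.mean([capture(name)[v:v+75,u:u+120].astype(float) for _ in range(2)],0)
    im=np.clip(255*(im/255)**.7,0,255).astype('uint8')
    cv2.imwrite(f"pics/{f}.png",cv2.resize(im[:,:,::-1],(800,500),interpolation=cv2.INTER_CUBIC))
E
python3 -c "
from fit import *
snap('scene',200,140,'s2')
p=[.5139,-.2097,1.8014]
print(((proj('scene',[[.4885,-.1021,.125]])-[200,140])*6.667))"
```

```text
[[465.91829828 164.8829614 ]]
```

View pics/s2.png

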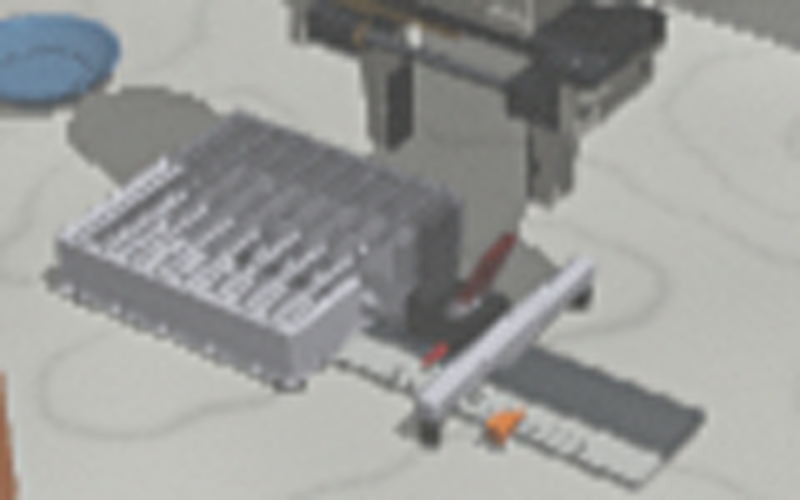

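The fingertips are at (400,145) and (550,200), with their midpoint about (475,175) against a predicted (466,165). That gives the scene camera a bias of about (+1.4,+1.5) px, which matches the fit residuals, so I refit with it.

Run:
```python
from fit import *
R=[(.051,-.085,.047),(.051,.085,.047),(-.12,-.085,.047),(-.12,.085,.047),(.25,-.022,.01),(.25,.022,.01)]
h=.5/6.667-.5
T=np.array([(362,133),(432,414),(655,60),(730,340),(48,328),(65,396),(284,236),(174,260)])/6.667+[225+h,160+h]
S=np.array([(290,268),(462,130),(62,178),(240,45),(665,388),(705,350),(428,298),(518,350)])/6.667+[200+h,150+h]
b=np.array([9,10])/6.667+h
def res(p):
    W=world(p,R+[(p[3],-.036,.016),(p[4],p[5],p[6])])
    return np.r_[(proj("top",W)+p[7:9]-T).ravel(),(proj("scene",W)+b-S).ravel(),(p[6]-.012)*200]
s=least_squares(res,[.45,-.15,1.6,.12,.18,-.04,.012,0,0])
p=s.x;print(p.round(4),np.degrees(p[2]));print(s.fun[:32].reshape(2,-1,2).round(1).tolist())
print("gap",p[4]-p[3],"centre",world(p,[(p[3]+.005,0,.07)]))
d=(np.array([[.4885,-.1021]])-p[:2]);print("tcp in rack",d@[np.cos(p[2]),np.sin(p[2])],d@[-np.sin(p[2]),np.cos(p[2])])
```

```text
[ 0.5168 -0.2091  1.8028  0.1052  0.1692 -0.0399  0.0133  1.1703  0.3267] 103.29383426342805
[[[-0.6, -1.0], [0.6, 1.0], [-0.6, -1.3], [0.4, 0.6], [-0.2, -0.4], [0.0, 0.6], [0.2, 0.4], [0.2, 0.0]], [[0.3, 0.0], [1.1, -0.4], [-1.2, -1.5], [-0.1, -0.7], [-0.1, 0.7], [0.2, 0.2], [-0.3, 0.9], [0.1, 0.2]]]
gap 0.06394187575677111 centre [[ 0.49148188 -0.10177899  0.07      ]]
tcp in rack [0.11059933] [0.00297579]
```

Emit:
drive_tool(
  increments=[
    [[1,0.02,0,0.2,0],[1,0.02,0,0.4,0],[1,0.02,0,0.54,0],[1,0.02,0,0.54,0]],
  ],
)

```text
time_s: 3.72
tcp_pos: [0.4912, -0.1014, 0.0713]
eef_rot: [180.0, -0.0, 12.9]
contact_force: [0.4, 0.9, 1.6]
gripper_width: 0.0881
gripper_force: 0.0
```

Emit:
drive_tool(
  increments=[
    [[0.4,0,0,0,0],[0.4,0,0,0,0],[0.4,0,0,0,0]],
  ],
)

```text
time_s: 4.1
tcp_pos: [0.4913, -0.1014, 0.0715]
eef_rot: [180.0, -0.1, 13.0]
contact_force: [-1.0, -0.1, -0.1]
gripper_width: 0.0644
gripper_force: 0.0
```

Emit:
drive_tool(
  increments=[
    [[0.4,0,-0.06,0,-0.001],[0.4,0,-0.15,0,-0.001],[0.4,0,-0.24,0,-0.001],[0.4,0,-0.33,0,-0.001],[0.4,0,-0.4,0,-0.001]],
  ],
)

```text
time_s: 4.72
tcp_pos: [0.4797, -0.054, 0.0708]
eef_rot: [180.0, 0.0, 13.4]
contact_force: [-0.0, -5.3, 3.0]
gripper_width: 0.0616
gripper_force: 2.0
```

Emit:
drive_tool(
  increments=[
    [[0.4,0,-0.05,0,0],[0.4,0,-0.09,0,0],[0.4,0,-0.12,0,0],[0.4,0,-0.12,0,0],[0.4,0,-0.12,0,0]],
  ],
)

```text
time_s: 5.35
tcp_pos: [0.4767, -0.0406, 0.0706]
eef_rot: [-180.0, 0.0, 13.3]
contact_force: [-0.8, -2.2, 0.3]
gripper_width: 0.0616
gripper_force: 0.9
```

```bash
python3 -c "
from fit import *
snap('scene',200,150,'s3')
from plant import r
s=r.get_state();print(s['tcp_pos'],s['contact_force'],s['gripper_width'],s['gripper_force'])
d=s['tcp_pos'][:2]-[.5168,-.2091];print(d@[np.cos(1.8028),np.sin(1.8028)])"
```

```text
[ 0.47667893 -0.04069691  0.07056809] [-0.94480513 -2.16363907  0.06286678] 0.061781915061935366 0.8515788428485394
0.17311613655148975
```

View pics/s3.png

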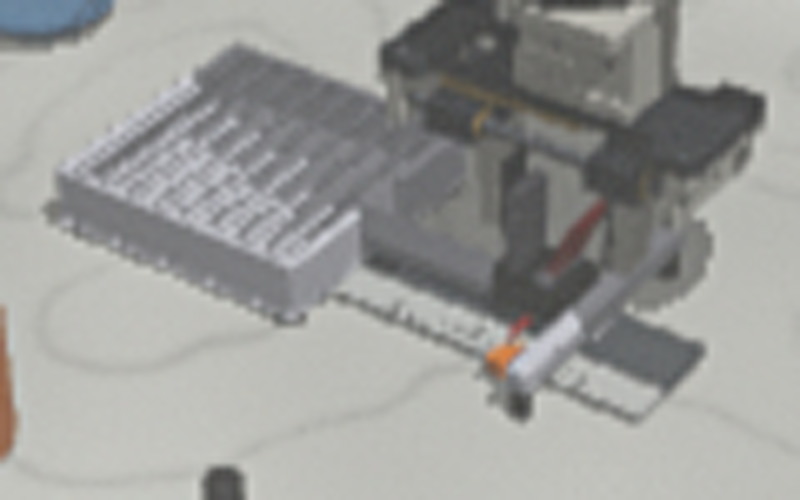

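The needle tip is near (513,335) and nearly over the orange mark, whose tongue is at about (518,350). The lever is still open. I'll zoom in on both views.

```bash
cat >> fit.py <<'E'
def zoom(f,n=6):
    from plant import capture
    out=[]
    for name,(u,v) in dict(scene=(262,186),top=(234,184)).items():
        im=np.mean([capture(name)[v:v+36,u:u+32].astype(float) for _ in range(n)],0)
        im=np.clip(255*(im/255)**.6,0,255).astype('uint8')
        out.append(cv2.resize(im[:,:,::-1],(384,432),interpolation=cv2.INTER_NEAREST))
    cv2.imwrite(f"pics/{f}.png",np.hstack(out))
def pred(xn,xm):
    p=[.5168,-.2091,1.8028];o=.5/6.667-.5
    W=world(p,[(xn,-.036,.016),(xn,-.022,.016),(xm-.002,-.0399,.012),(xm+.002,-.0399,.012)])
    a=(proj('scene',W)+np.array([9,10])/6.667+o-[262,186]+.5)*12
    b=(proj('top',W)+[1.17,.327]-[234,184]+.5)*12+[384,0]
    return a.round(),b.round()
E
python3 -c "
from fit import *
zoom('z1');print(*pred(.1631,.1692))"
```

```text
[[181. 181.]
 [207. 158.]
 [185. 203.]
 [196. 208.]] [[614. 188.]
 [625. 230.]
 [599. 180.]
 [587. 183.]]
```

View pics/z1.png

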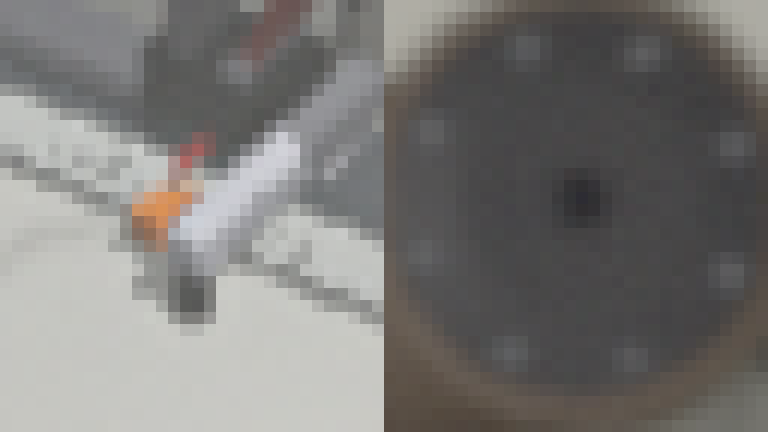

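The top view is blocked by the wrist. In the scene zoom the needle tip is at about (175,182) and the mark body at (135–200,186–245). Pixels here are coarse (4.4 mm each), so I get subpixel positions by colour unmixing, including from the unoccluded first pictures.

Run:
```python
from fit import *
from plant import capture
def back(n,uv,z,b):
    m=CM[n];Rm,_=cv2.Rodrigues(m["rvec"]);C=-Rm.T@m["tvec"]
    d=Rm.T@np.linalg.inv(m["camera_matrix"])@[uv[0]-b[0],uv[1]-b[1],1]
    w=C+d*(z-C[2])/d[2];e=w[:2]-[.5168,-.2091];c,s=np.cos(1.8028),np.sin(1.8028)
    return np.round([e@[c,s]*1000,e@[-s,c]*1000],1)
def un(im):
    im=im.astype(float);rg=im[...,0]-im[...,1];gb=im[...,1]-im[...,2]
    return rg,gb
def load(n):
    im=cv2.imread(f"pics/{n}1.png")[:,:,::-1];im=cv2.resize(im,(120,75),interpolation=cv2.INTER_AREA)
    return 255*(im/255.)**(1/.7)
o=.5/6.667-.5;B=dict(scene=np.array([9,10])/6.667+o,top=[1.17,.327]);O=dict(scene=(200,150),top=(225,160))
def show(n,im,c0,c1,r0,r1):
    rg,gb=un(im)
    print(n,"cols",c0+O[n][0],"rows",r0+O[n][1]);print(np.dstack([rg,gb])[r0:r1,c0:c1].round().astype(int)[...,0]);print(gb[r0:r1,c0:c1].round().astype(int))
t=load("top");show("top",t,20,30,31,41);show("top",t,39,47,33,42)
s=load("scene");show("scene0",s,70,82,48,59) if 0 else None
O["scene0"]=O["scene"];show("scene0",s,71,81,49,58);show("scene0 needle",s,60,70,39,47) if "scene0 needle" in O else None
now=np.mean([capture("scene")[150:225,200:320].astype(float) for _ in range(6)],0)
show("scene",now,70,82,44,58)
for n in("scene","top"):
    print(n,"raw px per 10mm x:",proj(n,world([.5168,-.2091,1.8028],[(.17,-.04,.012),(.18,-.04,.012),(.17,-.03,.012),(.17,-.04,.022)])).round(2).tolist(),"bias",B[n])
```

```text
top cols 245 rows 191
[[ 1  2  5  8  8  7  3  1  1  1]
 [ 0  3 11 24 29 21  9  2  1  0]
 [ 1  6 20 41 50 40 18  4  1  2]
 [ 2  7 22 47 59 50 25  7  2  1]
 [ 3  6 18 40 53 45 24  7  1  1]
 [ 1  3 10 24 35 36 19  4  0  1]
 [ 1  2  6 11 24 30 17  4  0  1]
 [ 1  1  2  6 17 25 16  5  0  0]
 [ 1  0  0  3  9 14 11  3  0  0]
 [ 1 -1  1  1  2  4  3  1  0  0]]
[[10 10 10 11 12 11 10  9 10  8]
 [10 11 14 16 20 17 11  9  9  9]
 [10 10 16 27 34 26 14  8  7  6]
 [ 9 10 16 32 47 36 17  7  6  7]
 [ 9 10 15 27 40 36 17  7  5  6]
 [ 9 10 13 16 24 24 12  6  6  5]
 [ 8  8  9 11 14 19 12  6  6  7]
 [ 7  5  7  9 13 16 13  8  7  7]
 [ 5  7  5  8 11 14 12  9  7  8]
 [ 7  8  7  7  9 10  9  8  7  7]]
top cols 264 rows 193
[[ 1  1  0  1  1  0  0  0]
 [ 1  2  4  8  5  1  0  0]
 [ 1  3 12 17 13  3  0  0]
 [ 1  5 15 25 20  5  1  0]
 [ 1  2 13 26 24  9  0 -1]
 [ 0  2  9 20 26 13  2  0]
 [ 0  1  4 14 21 16  3  1]
 [ 3  3  5  8 12 10  3  2]
 [18 11  8  9  8  5  1  2]]
[[ 6  6  7  5  5  7  7  7]
 [ 5  5  6  5  6  7  7  6]
 [ 5  6  5  6  5  5  7  5]
 [ 4  5  5  5  4  6  7  7]
 [ 5  6  5  5  5  5  6  5]
 [ 5  5  5  4  
[... 1540 characters left out ...]

 [  4   2   3   4   3   4   1   2   1   1   1  -3]
 [  2   2   4   3   3   5   3   8   8   2  -4  -8]
 [  3   4   2   4   8  19  17  25  20   2  -6  -9]
 [  3   2   0  16  42  51  58  37   6 -10 -10 -10]
 [  4   3   4  46  52  56  42   1 -11 -10  -9  -9]
 [  6   6   6  17  31  46   3 -13 -10 -10  -8  -6]
 [  6   5   4  10  18  22  -8 -10  -9  -7  -6  -6]
 [  6   5   3   5  11  18  -3  -4  -6  -6  -4  -4]
 [  7   7   8   4   4   4  -2  -4  -6  -5  -2   2]]
scene raw px per 10mm x: [[276.62, 201.62], [278.95, 202.6], [278.16, 200.23], [276.66, 199.42]] bias [0.92492875 1.07492125]
top raw px per 10mm x: [[249.5, 198.32], [246.97, 198.97], [250.15, 200.85], [249.46, 198.14]] bias [1.17, 0.327]
```

```bash
cat >> fit.py <<'E'
def initial(n):
    im=cv2.imread(f"pics/{n}1.png")[:,:,::-1];im=cv2.resize(im,(120,75),interpolation=cv2.INTER_AREA)
    return 255*(im/255.)**(1/.7)
P3=[.5168,-.2091,1.8028]
def disp(rows=(44,51),cols=(70,82)):
    """leg travel since start by matching the needle's red (R-G) patch in the scene view"""
    from plant import capture
    a=initial("scene");a=(a[...,0]-a[...,1]).astype(np.float32)
    b=np.mean([capture("scene")[150:225,200:320].astype(float) for _ in range(6)],0);b=(b[...,0]-b[...,1])
    a=np.clip(a,0,None);b=np.clip(b,0,None)
    out=[]
    for d in np.arange(.050,.076,.0005):
        q=proj("scene",world(P3,[(.105,-.03,.016),(.105+d,-.03,.016)]));s=q[1]-q[0]
        w=cv2.warpAffine(a,np.float32([[1,0,s[0]],[0,1,s[1]]]),(120,75))
        A,Bp=w[rows[0]:rows[1],cols[0]:cols[1]],b[rows[0]:rows[1],cols[0]:cols[1]]
        Bs=cv2.GaussianBlur(Bp,(0,0),.6);As=cv2.GaussianBlur(A,(0,0),.6)
        k=(As*Bs).sum()/(As**2).sum();out.append((((k*As-Bs)**2).sum(),d,k))
    return sorted(out)[:4]
E
python3 - <<'E'
from fit import *
a=initial("scene");print((a[...,0]-a[...,1])[38:48,60:74].round().astype(int))
for x in disp():print(np.round(x,4))
E
```

```text
[[ 0  0  0  2 -1  0  1  0  0 -1 -1  1  0  1]
 [ 0 -1  0 -1 -1 -1 -2 -2 -1  0  1  1  0  0]
 [-2 -2 -1 -1 -2  1  1  0  0 -1  0  0  0 -1]
 [-2 -2 -1 -5 -1 17 28  4 -2 -1 -1  0  0 -3]
 [-2 -2 -3 -2 17 52 56  8 -3 -1 -2 -1 -1 -1]
 [-2 -2 -2 18 47 55 22 -2 -3 -2 -1  0 -1 -1]
 [-2 -5 -2 28 35  7 -5 -4 -1 -3 -1 -1  0  0]
 [-2 -4 -1  6  1 -5 -4 -3 -1 -1  0  0 -1 -1]
 [-2 -2 -4 -4 -2 -2 -1  0  0 -1 -2  0 -1 -1]
 [-1 -1 -4 -4 -1  1 -1 -1  1 -1 -2 -2 -2 -3]]
[1.5645383e+03 5.7500000e-02 1.0231000e+00]
[1.644752e+03 5.700000e-02 1.038600e+00]
[1.7166606e+03 5.8000000e-02 1.0311000e+00]
[1.7971569e+03 5.6500000e-02 1.0451000e+00]
```

Emit:
drive_tool(
  increments=[
    [[0.4,0,-0.02,0,0],[0.4,0,-0.04,0,0],[0.4,0,-0.06,0,0],[0.4,0,-0.06,0,0],[0.4,0,-0.06,0,0]],
  ],
)

```text
time_s: 7.28
tcp_pos: [0.475, -0.0335, 0.0707]
eef_rot: [-180.0, 0.0, 13.3]
contact_force: [-0.1, -2.7, -2.1]
gripper_width: 0.0616
gripper_force: 1.0
```

Run:
```python
from fit import *
from plant import r,capture
s=r.get_state();print(s['tcp_pos'],s['contact_force'],s['gripper_width'],s['gripper_force'])
d=s['tcp_pos'][:2]-P3[:2];print(d@[np.cos(1.8028),np.sin(1.8028)])
for x in disp((44,52)):print(np.round(x,4))
b=np.mean([capture("scene")[150:225,200:320].astype(float) for _ in range(6)],0)
print((b[...,0]-b[...,1])[45:58,70:84].round().astype(int));print((b[...,1]-b[...,2])[49:58,70:84].round().astype(int))
zoom('z2',3)
```

```text
[ 0.4750083  -0.03350191  0.07074359] [-0.11890078 -2.71895083 -2.05092236] 0.0616397173216015 0.9963423013687134
0.18050248094756488
[1.7177439e+03 6.5000000e-02 9.8500000e-01]
[1.7583453e+03 6.5500000e-02 9.7110000e-01]
[1.9154512e+03 6.6000000e-02 9.4990000e-01]
[1.9351938e+03 6.4500000e-02 9.7550000e-01]
[[-3 -2 -3 -2 -2 -1 -1  0  0  0  0 -2  0  0]
 [-2 -2 -2 -3 -2  0  0 -1  0 -1  0  0 -1 -1]
 [-4 -3 -2 -2  0 -1 -1 -2 -2 -2  7  4 -1 -1]
 [-3 -3 -3 -3 -2 -2 -2 -2 -3 17 41 20  0 -1]
 [-3 -3 -3 -3 -3 -4 -4 -5 13 52 68 12 -2 -1]
 [-2 -2 -3 -5 -4  0 -6  0 27 32  4 -4 -2  0]
 [-3 -3 -6 -3  9 30 21 32 31 -4 -6 -3 -2 -1]
 [-2 -4 -4 27 68 89 89 80 36 -4 -4 -2 -2 -2]
 [-1 -4  8 75 87 96 88 37 -3 -5 -2 -1  0  0]
 [-1 -2  3 36 56 84 51 16 -6 -3 -2 -1 -1  0]
 [-2 -1  2 21 36 52 18 -2 -4 -2 -2 -1 -1  0]
 [ 0  0 -2  4 18 28 -1 -3 -1 -1  0 -1  0 -1]
 [ 0 -1 -2 -2 -1  0 -2 -1 -2 -2 -1 -1 -1 -2]]
[[  3   3   3   4   4   4   2   2   1   2   2   1   1  -2]
 [  3   2   3   3   3   6   2   7   4   2   2   2  -2  -5]
 [  4   3   2   3   9  19  11  22  13   3   5   2  -5  -7]
 [  3   2   1  15  43  49  53  41  20   4   4  -2  -8  -9]
 [  4   2   5  45  51  56  50  18   2   2  -2  -9 -10 -10]
 [  6   5   6  18  28  48  25  14   2  -5  -9  -9  -8  -9]
 [  6   5   6   9  16  26  10   2  -6  -9  -9  -9  -8  -6]
 [  7   4   5   5  10  16   5   2  -7  -8 -10  -8  -6  -4]
 [  7   7   6   4   4   4   6   3  -2  -3  -6  -6  -4   0]]
```

View pics/z2.png

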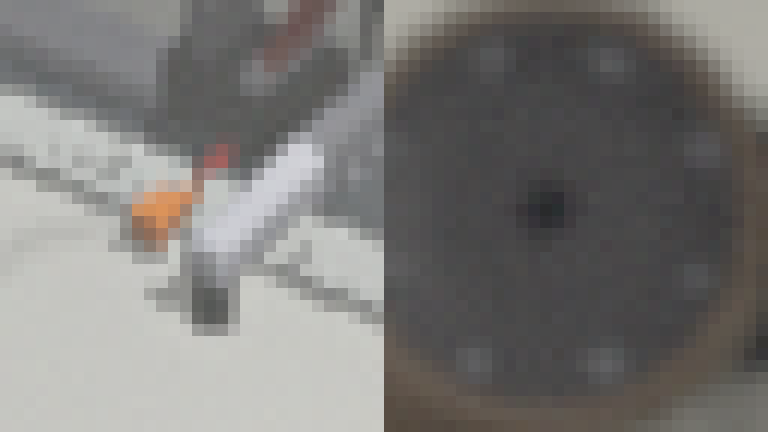

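The zoom shows the needle, from (225,150) to (200,175), running straight into the tongue at (188,192), so it looks aligned. I cross-check the travel using the lever and the foot.

```bash
cat >> fit.py <<'E'
def disp2(box,z,chroma,x0=.105,y=0.):
    from plant import capture
    f=(lambda i:np.clip(i[...,0]-i[...,1],0,None)) if chroma else (lambda i:i.mean(-1))
    a=f(initial("scene")).astype(np.float32)
    b=f(np.mean([capture("scene")[150:225,200:320].astype(float) for _ in range(4)],0)).astype(np.float32)
    c0,c1,r0,r1=box;out=[]
    for d in np.arange(.055,.075,.0005):
        q=proj("scene",world(P3,[(x0,y,z),(x0+d,y,z)]));s=q[1]-q[0]
        w=cv2.warpAffine(b,np.float32([[1,0,-s[0]],[0,1,-s[1]]]),(120,75),flags=cv2.INTER_LINEAR)
        A=cv2.GaussianBlur(a,(0,0),.7)[r0:r1,c0:c1].ravel();B=cv2.GaussianBlur(w,(0,0),.7)[r0:r1,c0:c1].ravel()
        out.append((np.corrcoef(A,B)[0,1],d))
    return sorted(out)[::-1][:3]
E
python3 - <<'E'
from fit import *
print("lever",np.round(disp2((66,80,23,38),.06,True),4))
print("foot",np.round(disp2((61,69,46,57),.025,False,.136,-.08),4))
print("footlong",np.round(disp2((61,72,44,57),.03,False,.136,-.07),4))
print("needle",np.round(disp2((61,69,40,47),.016,True,.105,-.03),4))
E
```

```text
lever [[0.9518 0.067 ]
 [0.9508 0.0665]
 [0.9452 0.0675]]
foot [[0.9543 0.065 ]
 [0.9524 0.0645]
 [0.9514 0.0655]]
footlong [[0.929  0.065 ]
 [0.9267 0.0645]
 [0.9229 0.0655]]
needle [[0.3694 0.066 ]
 [0.3603 0.0655]
 [0.3602 0.0665]]
```

The travel estimates agree at about 65.2 mm, against a gap of about 65.7 mm, so the needle is at the mark with the lever open. Next I close in step, moving the TCP inward by half of each width change.

Emit:
drive_tool(
  increments=[
    [[0.355,0,0.006,0,0],[0.309,0,0.014,0,0],[0.264,0,0.022,0,0],[0.218,0,0.031,0,0],[0.173,0,0.039,0,0]],
  ],
  squeeze=25,
)

```text
time_s: 9.6
tcp_pos: [0.4762, -0.0383, 0.0708]
eef_rot: [-180.0, -0.0, 13.3]
contact_force: [-0.5, -2.7, -0.1]
gripper_width: 0.0518
gripper_force: 1.0
```

```bash
cat >> fit.py <<'E'
def chk():
    from plant import r
    s=r.get_state();d=s['tcp_pos'][:2]-P3[:2];x=d@[np.cos(1.8028),np.sin(1.8028)]
    print("w",s['gripper_width'],"F",s['gripper_force'],s['contact_force'],"tcpx",x,"inner",x-s['gripper_width']/2)
E
python3 -c "
from fit import *
chk()"
```

```text
w 0.05177418405196688 F 0.9768806397914886 [-0.52978704 -2.66204908 -0.07759324] tcpx 0.17553409262882347 inner 0.14964700060284003
```

Emit:
drive_tool(
  increments=[
    [[0.127,0,0.008,0,0],[0.082,0,0.017,0,0],[0.036,0,0.025,0,0],[-0.009,0,0.033,0,0],[-0.055,0,0.042,0,0]],
  ],
)

```text
time_s: 10.22
tcp_pos: [0.4773, -0.0432, 0.0708]
eef_rot: [-180.0, 0.0, 13.3]
contact_force: [-1.8, -2.1, 0.2]
gripper_width: 0.0423
gripper_force: 3.6
```

```bash
python3 -c "
from fit import *
chk()"
```

```text
w 0.042321461652810165 F 3.642777227796614 [-1.8341417  -2.06941573  0.21239825] tcpx 0.17053374134175858 inner 0.1493730105153535
```

Emit:
drive_tool(
  increments=[
    [[-0.1,0,0.008,0,0],[-0.145,0,0.017,0,0],[-0.191,0,0.025,0,0],[-0.236,0,0.033,0,0],[-0.282,0,0.041,0,0]],
  ],
)

```text
time_s: 10.85
tcp_pos: [0.4785, -0.048, 0.0708]
eef_rot: [180.0, 0.0, 13.3]
contact_force: [-1.3, -2.6, 0.2]
gripper_width: 0.0321
gripper_force: 3.0
```

Emit:
drive_tool(
  increments=[
    [[-0.32,0,0.006,0,0],[-0.4,0,0.006,0,0],[-0.4,0,0.006,0,0],[-0.4,0,0.006,0,0],[-0.4,0,0.006,0,0]],
  ],
)

```text
time_s: 11.48
tcp_pos: [0.4786, -0.0487, 0.0708]
eef_rot: [180.0, 0.0, 13.3]
contact_force: [-0.0, -5.1, -0.5]
gripper_width: 0.0297
gripper_force: 25.0
```

```bash
python3 -c "
from fit import *
chk()
print('foot',np.round(disp2((61,69,46,57),.025,False,.136,-.08),4))
print('needle',np.round(disp((44,52)),4))
zoom('z3')"
```

```text
w 0.02972222589670872 F 25.012131929397583 [-0.03357913 -5.05513572 -0.52254009] tcpx 0.1649193885298886 inner 0.15005827558153426
foot [[0.9497 0.065 ]
 [0.9477 0.0655]
 [0.9468 0.0645]]
needle [[1.4655648e+03 6.5000000e-02 1.1053000e+00]
 [1.5480211e+03 6.5500000e-02 1.0882000e+00]
 [1.6733278e+03 6.4500000e-02 1.0976000e+00]
 [1.8023246e+03 6.6000000e-02 1.0619000e+00]]
```

View pics/z3.png

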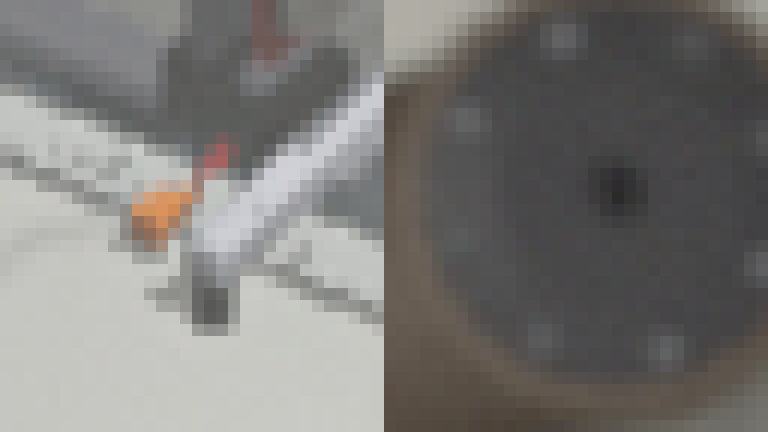

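The lever is upright, with the needle from (222,150) to (200,180) still pointing at the tongue near (188,192). The width is 29.7 mm at 25 N, which means fully closed, and the travel is unchanged at 65 mm. I'm handing in.

```bash
python3 -c "
from plant import job
print(job.close_job())"
```

```text
the job is handed in; nothing more can be done
None
```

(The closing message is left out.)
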